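# Seat the nameplate carrier on the engraving fixture's locating pin

## Robot

A 6-joint arm with a two-finger parallel gripper is mounted at the origin on the work surface. World frame = base frame: x ahead of the robot, y to its left, z up, the work surface at z = 0. Lengths are in mm, angles in rad, forces in N, time in s.
With the tool pointing down it reaches from about 400 to 925 mm from the base axis. Payload 12.5 kg.
Tool frame: the origin (TCP) lies midway between the tips of the shut fingers; the grasp point (between the pads) lies 19 mm behind it (env.pinch_z is the z of the grasp point in the tool frame, in mm); z points along the fingers, y is the line along which they close (so a half turn about z gives the same grasp; the last joint's range is limited). The gripper opens to 95 mm and grips with 3 to 60 N. Pads are 20 mm wide; open, the fingers measure 119 mm over their backs; the gripper's body (75 mm by 180 mm) begins 59 mm behind the grasp point.
Start: joints at [1.118, 0.491, 1.559, -0, 1.092, -0.106], TCP at [212.415, 587.815, 214.661] pointing down, gripper open.
Joint ranges: [-3.1, 3.1], [-0.84, 2.19], [0.05, 2.79], [-1.13, 4.28], [0.06, 2.93], [-2.69, 2.69]. Speed limits (rad/s): [2.22, 2.22, 2.79, 3.14, 3.14, 3.14].

## Interface

Orientations are given as [roll, pitch, yaw] about the fixed x, y, z axes, in that order (R = Rz(yaw) Ry(pitch) Rx(roll)).
In Python, from cell import env, eyes gives the robot as it stands.
- The arm moves only by the shell command python3 -m inch 'ROWS'. ROWS is JSON, a list of rows, each a list of 3 entries, a list of its own where there are three numbers: the shift along the tool's x, y, z in units of 60 mm (1.0 is 60 mm), then the turn about the tool's z in units of 5 degrees (1.0 is 5 degrees), then the closure, from -1 (fully open) to 1 (shut). In form: [[[tx, ty, tz], turn, claw], ...]. A call has exactly 10 rows; each row shifts and turns the commanded pose from where the row before left it, along the tool's axes as they then stand; what a row does not reach is not made up. A row lasts 1/8 s, in which the tool goes at most 62.5 mm and 10.7 degrees, less where a joint would pass 70% of its speed; a pose out of reach is approached as far as the arm can. A call is refused whole if a number of a shift passes 1 or a number of a turn 1, either way. A call with a gripper value outside its range is refused whole. The fingers move at their own pace and stop on an object; the grip force is fixed at half the most. Time passes only in rows, so rows that do not move let the fingers close, or fill a call up. It gives the time, the measured TCP pose, the force, the opening and the grip force at its end, in the units of the state.
- env.state(): the state, without advancing time (a new reading comes with each control period).
- eyes.read_camera(name): name is "scene" or "top" or "wrist"; returns a dict with "pixels" (384x512x3 uint8, red, green, blue), "fx", "fy", "cx", "cy" (pixels), "extrinsics" (4x4, takes a point from world to camera coordinates). Camera axes: x right, y down, z forward; pixel columns grow to the right and rows downward; lengths in mm; the calibration is good to about 2 mm. A picture is of the moment at which its call begins. There is no depth.
- env.job_done(): hands the job in; it is judged then, once.
Trained networks look in a picture, given as the dict that the camera call returned (one of the last four; its "shot" number tells which), for a name from the list of things; names that differ only in an ending like _2 or _b are one class to them, and where a whole thing is asked for, a point or a joint stands for the part that bears it (a point fixed in the world has none). Each returns a list of dicts, best first, with "score" (0 to 1); they miss things now and then, are a little off and sometimes report something else, mostly with a low value. They report only what shows in the picture. A call takes as long as a camera call. They do not tell look-alikes from the thing itself.
- eyes.boxes_of(name, picture): "centre" ([row, column] in pixels, amid what is visible of it).
- eyes.cut_out(name, picture): "mask" (384x512 bool, what is visible of it) and "centre" ([row, column] in pixels, amid what is visible of it).
- eyes.spot_point(name, picture): "centre" ([row, column] in pixels: a listed point, or the origin of a listed thing).
The state is a dict: "t": time; "joints": joint angles; "qvel": joint speeds; "tau": joint torques, N m; "eef_pos": TCP position; "tcp_rot": TCP orientation; "ft_force": force on the tool from outside, world axes, zero at the start; "moment": the same for the moment, N m; "opening": opening from 0.0 (shut) to 1.0 (fully open); "grip_force": force on a finger pad.
Only numpy, scipy, OpenCV 4.12 (cv2) and the standard library are available. Lean on these libraries where they do the work, as an engineer would, in place of code of your own. Each camera call takes 0.05 s, during which the arm holds its last target. There are 200 camera calls.

## Task

Pick up the red carrier plate and lay it on the grey engraving fixture with a long edge against the steel fence, its middle resting short of the brass locating pin so that it rides up on the pin. Then slide it gently along the fence until its hole finds the pin, and let it drop flat on the bed, still against the fence. Do not lean hard on the fixture, and leave the loupe, jar and graver where they are.

Things in the scene. Friction and masses are not known exactly. Their poses are not given: they have to be found in the camera images.
- carrier: Loose red plate 64 mm (its x) by 120 mm (its y) by 6 mm thick, 0.18 to 0.33 kg, lying flat on the bench at the start, with a 12 mm through hole at its exact middle. Origin: centre of the underside, on the hole's axis; z up. A thin brass blank 50 x 30 x 2 mm is fixed on its top at y = -36 mm. It may be seated either way round.
- hole (a point): Centre of the carrier's hole at the underside, same point and axes as the carrier's origin.
- fixture: Grey bed fixed to the bench, 130 mm (its x) by 270 mm (its y), flat top 20 mm above the bench. Origin: centre of the underside, z up. Along its far (+x) side runs a steel fence parallel to y, inner face at x = +40 mm, standing 14 mm above the bed. Bed, fence and pin are rigid and mar easily: never load them through the carrier with over 60 N; 3 to 8 N feels the way.
- loupe: Black eye loupe standing on the bench, 34 mm across, 38 mm tall; origin at the centre of its underside. Bystander: leave alone.
- jar: Small amber glass jar with steel cap, 40 mm across, 40 mm tall; origin at the centre of its underside. Bystander: leave alone.
- graver: Hand graver lying along its x, 110 mm long, 25 mm high, wooden mushroom handle to -x and steel shaft to +x; origin on the bench under its middle. Bystander: leave alone.
- grip (a point): Middle of the black grip post fixed on the carrier: 20 x 20 mm, sides along the carrier's x and y, standing from 6 to 36 mm above the carrier's underside. This point is at x 0, y +32, z +21 mm of the carrier. Grip the post from above.
- slot (a point): Middle of the black slot in the fixture's top face (fixture x +8, y 0, z +20 mm), running along y. A fixed brass locating pin stands in it: 10 mm thick, 7 mm high above the bed, top 2.5 mm tapered to 6 mm across. Its place differs from job to job, anywhere from 25 mm to -y to 25 mm to +y of this point, and is not measured: look for it or feel for it.
- fence (a point): Middle of the fence's inner face at bed height (fixture x +40, y 0, z +20 mm). With the carrier's long edge on the fence, hole and pin are both 32 mm from it, so the hole's path runs over the pin with 1 mm to spare all round. Where the solid plate lies over the pin it is held up 7 mm; once the hole is on the pin, let go: its weight drops it flat (no need to press).
There are look-alikes about, which are no part of the job. Of the things like the carrier, leave any that is pink, purple or white; of the rest the smaller one is meant.

How it is judged (in metres and radians):
On the way:
1. the carrier bears on the fixture, its long edge at the fence (hole 28.5 to 34.5 mm from it), hole within 45 mm of the slot's middle, and is still held up by the pin (contact force between carrier and fixture above 0.3 N and x of hole in the frame of fixture between 0.0055 and 0.0115 m and y of hole in the frame of fixture between -0.045 and 0.045 m and z of hole in the frame of fixture between 0.0225 and 0.0295 m), for 0.2 s.
At the end, for the whole second after the job is handed in: The carrier lies flat on the fixture's bed (underside within 1.5 mm of it, tilt under 0.025 rad) with the pin in its hole, square to the fence within 0.05 rad and within 2.5 mm of it, released and at rest (z of hole in the frame of fixture between 0.0185 and 0.0215 m and angle between carrier's own z axis and vertical below 0.025 rad and x of hole in the frame of fixture between 0.0055 and 0.0105 m and y of hole in the frame of fixture between -0.029 and 0.029 m and angle between the y axis of carrier and the y axis of fixture, either way round below 0.05 rad and linear speed of carrier below 0.01 m/s and contact force between carrier and the fingers below 0.1 N); the robot touches nothing.
It fails at once if the carrier is pressed or knocked against the fixture with more than 60 N (contact force between carrier and fixture above 60 N).
It fails at once if the loupe is moved more than 20 mm (distance of loupe from where it was at the start of the episode above 0.02 m).
It fails at once if the jar is moved more than 20 mm (distance of jar from where it was at the start of the episode above 0.02 m).
It fails at once if the graver is moved more than 20 mm (distance of graver from where it was at the start of the episode above 0.02 m).
It also fails if it takes over 72 s, if anything falls off the work surface, if the arm or the gripper's body presses on something with over 40 N, if the wrist force passes 120 N, or if a joint passes its speed limit or range.

## Working session

There is one attempt and no reset: what is moved stays moved. The work goes in short steps, Python scripts to look and compute and a shell command to move; the robot and the scene stay as the last step left them, time stands still between calls to the robot, and variables do not carry over. Pictures are saved under pics/ and viewed, at most 10 in all, crops included, and the job is handed in when it is done.

```bash
mkdir -p pics; ls
cat > h.py <<'E'
from cell import env, eyes
import numpy as np, cv2
def ray(p,rc,z):
    E=np.array(p["extrinsics"]);R=E[:3,:3];t=E[:3,3]
    d=R.T@np.array([(rc[1]-p["cx"])/p["fx"],(rc[0]-p["cy"])/p["fy"],1]);o=-R.T@t
    return (o+d*(z-o[2])/d[2])
def proj(p,X):
    E=np.array(p["extrinsics"]);c=E[:3,:3]@np.array(X)+E[:3,3]
    return [p["fy"]*c[1]/c[2]+p["cy"],p["fx"]*c[0]/c[2]+p["cx"]]
def save(p,n): cv2.imwrite("pics/"+n,p["pixels"][:,:,::-1])
E
python3 - <<'E'
from h import *
s=env.state();print({k:np.round(v,3) for k,v in s.items()}, env.pinch_z)
p=eyes.read_camera("top");q=eyes.read_camera("scene")
cv2.imwrite("pics/a.png",cv2.resize(p["pixels"][:,:,::-1],(800,600)));save(q,"b.png")
zs=dict(carrier=0,hole=0,fixture=0,grip=21,slot=20,fence=20,loupe=0,jar=0,graver=0)
for pic in (p,q):
  for n,z in zs.items():
    for r in eyes.spot_point(n,pic)[:4]: print(n,round(r["score"],2),np.round(r["centre"],1),ray(pic,r["centre"],z).round(1))
E
```

```text
pics
{'t': np.float64(0.0), 'joints': array([ 1.118,  0.492,  1.559,  0.   ,  1.092, -0.106]), 'qvel': array([ 0.   , -0.002,  0.001, -0.001,  0.001,  0.   ]), 'tau': array([-1.0000e-03, -6.1265e+01, -2.5818e+01,  6.9000e-02,  4.8000e-02,
       -0.0000e+00]), 'eef_pos': array([212.318, 587.57 , 214.072]), 'tcp_rot': array([-3.14 , -0.   ,  2.795]), 'ft_force': array([ 0.235, -0.103,  0.15 ]), 'moment': array([ 0.032,  0.015, -0.062]), 'grip_force': np.float64(0.0), 'opening': np.float64(1.001)} -18.8
carrier 0.88 [217.8 303.2] [ 508.4 -212.7    0. ]
carrier 0.85 [161.7 308.6] [ 658.8 -225.7    0. ]
carrier 0.78 [221.8 367.5] [ 501.5 -382.9    0. ]
carrier 0.69 [291.5 329.7] [ 318.5 -283.6    0. ]
hole 0.91 [224.2 367.1] [ 495.2 -381.8    0. ]
hole 0.86 [297.3 325. ] [ 303.5 -271.4    0. ]
hole 0.77 [102.8 213.9] [815.   33.3   0. ]
hole 0.66 [219.8 301.6] [ 503.  -208.5    0. ]
fixture 0.88 [208.9 174.1] [524.4 130.1   0. ]
grip 0.97 [105.4 227.2] [801.7  -4.7  21. ]
grip 0.96 [315.8 329.8] [ 262.3 -279.4   21. ]
grip 0.83 [170.  316.6] [ 633.7 -243.5   21. ]
grip 0.67 [215.3 295.8]
[... 621 characters left out ...]
3.     0. ]
hole 0.68 [176.5 152.4] [ 314.3 -279.     0. ]
fixture 0.61 [177. 312.] [537.  142.6   0. ]
grip 0.92 [161.  145.5] [ 251.7 -281.1   21. ]
grip 0.9 [200.3 208. ] [ 526.9 -182.1   21. ]
grip 0.61 [242.3 321.7] [791.5 -10.4  21. ]
grip 0.56 [232.  201.6] [ 634.1 -239.8   21. ]
slot 0.69 [172.  312.5] [539.7 140.2  20. ]
fence 0.86 [179.4 317.7] [578.4 131.1  20. ]
fence 0.74 [205.4 194.6] [ 529.9 -220.3   20. ]
fence 0.34 [171.9 311.7] [538.1 138.5  20. ]
fence 0.17 [178.4 311.8] [566.5 119.1  20. ]
loupe 0.75 [277.9 167.1] [ 711.9 -347.8    0. ]
jar 0.74 [274.8 164.4] [ 701.1 -350.6    0. ]
jar 0.68 [254.9 271.2] [ 755.5 -120.5    0. ]
graver 0.44 [140.8 293.6] [319.1 216.5   0. ]
```

View pics/a.png

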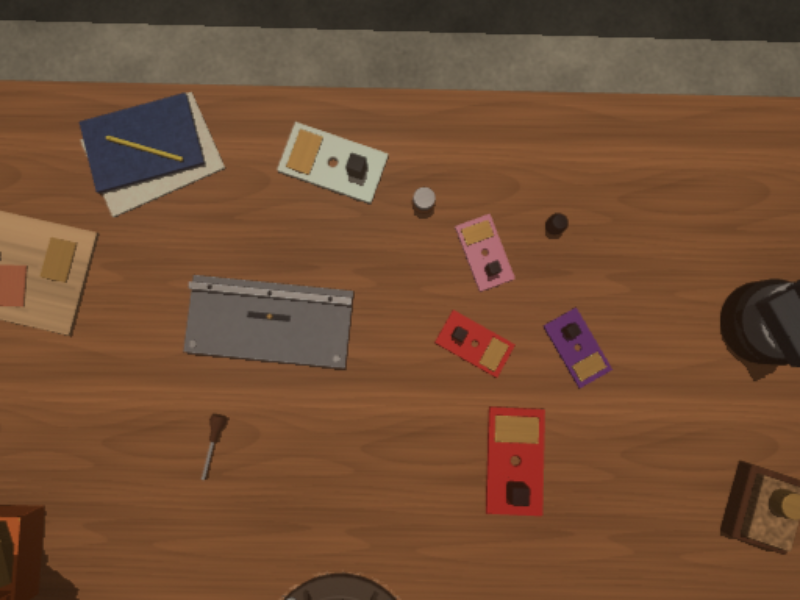

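View pics/b.png

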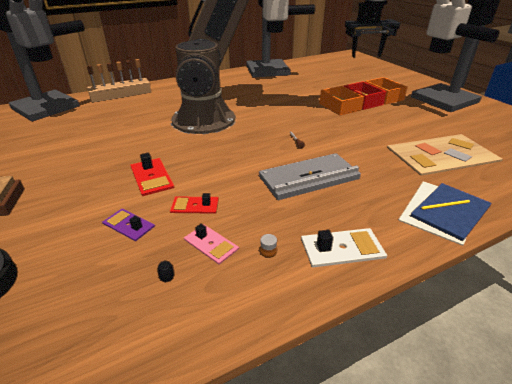

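The small red carrier has its post at (459,335) and its hole at (475,344). The fence is the fixture's far edge, and the pin shows near (269,316). I'll go over the fixture first to measure it with the wrist camera.

```bash
python3 -m inch '[[[-0.6,-0.4,0],0,-1],[[-0.8,-0.55,0],0,-1],[[-0.8,-0.55,0],0,-1],[[-0.8,-0.55,0],0,-1],[[-0.8,-0.55,0],0,-1],[[-0.8,-0.55,0],0,-1],[[-0.8,-0.55,0],0,-1],[[-0.8,-0.55,0],0,-1],[[-0.8,-0.55,0],0,-1],[[-0.3,-0.2,0],0,-1]]'
python3 - <<'E'
from h import *
p=eyes.read_camera("wrist");s=env.state();print(s["eef_pos"],s["tcp_rot"],s["joints"])
cv2.imwrite("pics/w1.png",cv2.resize(p["pixels"][:,:,::-1],(800,600)))
E0=np.array(p["extrinsics"]);print((-E0[:3,:3].T@E0[:3,3]).round(1))
for n,z in dict(fixture=0,slot=20,fence=20).items():
    for r in eyes.spot_point(n,p)[:2]: print(n,round(r["score"],2),np.round(r["centre"],1),ray(p,r["centre"],z).round(1))
E
```

```text
t: 2.25
eef_pos: [523.8, 154.5, 214.6]
tcp_rot: [3.141, 0.0, 2.792]
ft_force: [0.6, 0.6, 0.2]
opening: 1.001
grip_force: 0.0
[524.43174719 153.93713458 214.54165925] [-3.14157383e+00  6.94750343e-04  2.79210630e+00] [ 1.64824268e-01  3.79649257e-01  1.75260766e+00 -4.23277484e-04
  1.00874016e+00 -1.05626023e+00]
[453.8 181.2 384. ]
fixture 0.94 [180.8 241.2] [534.9 133.5   0. ]
slot 0.93 [189.5 243.9] [542.1 135.3  20. ]
fence 0.73 [213.6 248.9] [573.7 130.2  20. ]
```

View pics/w1.png

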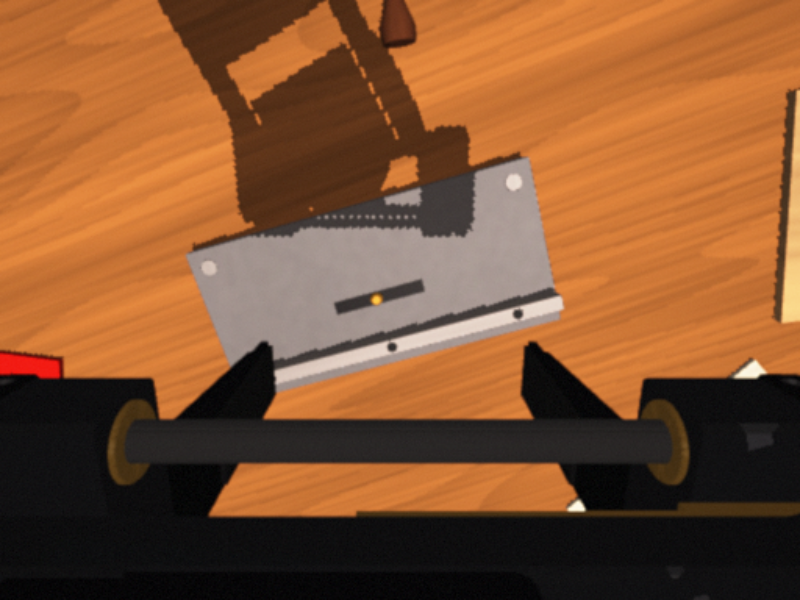

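The fixture is fully in view. Near top edge runs (188,253) to (526,156), the slot runs (335,308) to (424,287), and the pin is at (376,299), close to the slot's middle.

Run:
```python
from h import *
p=eyes.read_camera("wrist")
im=cv2.cvtColor(p["pixels"],cv2.COLOR_RGB2HSV)
roi=np.zeros(im.shape[:2],bool);roi[175:210,205:280]=1
pin=roi&(im[...,1]>120)&(im[...,2]>120);slot=roi&((im[...,2]<80)|pin)
print(pin.sum(),slot.sum())
pc=np.argwhere(pin).mean(0);P=ray(p,pc,26.5)
pts=np.array([ray(p,x,20)[:2] for x in np.argwhere(slot)],np.float32)
print("pin",pc,P,"slot",cv2.minAreaRect(pts))
g=lambda x,y,z:ray(p,(y*.64,x*.64),z)
a=g(188,253,20);b=g(526,156,20);d=b-a;print("edge",a,b,np.linalg.norm(d),np.degrees(np.arctan2(d[1],d[0])))
c=g(553,290,20)
# hole finders
for n in("top","scene"):
  q=eyes.read_camera(n);h=cv2.cvtColor(q["pixels"],cv2.COLOR_RGB2HSV)
  m=eyes.cut_out("carrier",q)
  for r in m:
    k=r["mask"]; hue=np.median(h[k],0)
    print(n,k.sum(),hue,np.round(r["centre"],1))
  red=((h[...,0]<6)|(h[...,0]>174))&(h[...,1]>180)&(h[...,2]>90)
  c0=proj(q,[510,-208,6]);Y,X=np.ogrid[:384,:512];red&=((Y-c0[0])**2+(X-c0[1])**2<35**2)
  pts=np.array([ray(q,x,6)[:2] for x in np.argwhere(red)],np.float32);print(cv2.minAreaRect(pts))
  for nm,z in(("hole",6),("grip",21)):
    for r in eyes.spot_point(nm,q):
      w=ray(q,r["centre"],z)
      if abs(w[0]-510)<50 and abs(w[1]+205)<50: print(nm,w,r["score"])
```

```text
41 398
pin [193.73170732 238.90243902] [541.46531664 131.5002974   26.5       ] slot ((545.7506103515625, 140.83230590820312), (83.45648193359375, 33.88807678222656), 62.49034118652344)
edge [457.64720971  10.85770279  20.        ] [477.00274293 274.19243831  20.        ] 264.04510901852666 85.79622602010495
top 2222 [ 27.  35. 201.] [105.  213.5]
top 2435 [  2. 196. 177.] [297.  327.9]
top 1189 [  2. 190. 183.] [217.3 302.1]
top 1096 [177.  97. 194.] [161.3 309.4]
((503.4286193847656, -212.57818603515625), (119.78570556640625, 64.03897094726562), 61.50062561035156)
hole [ 501.70931303 -208.74194       6.        ] 0.86
grip [ 508.1502668  -206.52747827   21.        ] 0.67
grip [ 527.7897739  -193.88032805   21.        ] 0.62
scene 1143 [  2. 215. 229.] [174.3 147.7]
scene 781 [  2. 215. 225.] [206.1 194.4]
scene 2469 [ 20.  27. 242.] [247.4 341.3]
scene 881 [143. 158. 153.] [223.6 129.7]
scene 1167 [173. 111. 239.] [241.  210.4]
((466.12567138671875, -210.75375366210938), (150.0209197998047, 141.38438415527344), 62.54936981201172)
hole [ 512.54786466 -209.81931287    6.        ] 0.66
grip [ 514.2373596  -180.07515414   21.        ] 0.73
```

```bash
python3 -m inch '[[[-0.2,-0.6,0],0,-1],[[-0.3,-0.85,0],0,-1],[[-0.3,-0.85,0],0,-1],[[-0.3,-0.85,0],0,-1],[[-0.3,-0.85,0],0,-1],[[-0.3,-0.85,0],0,-1],[[-0.14,-0.48,0.2],0,-1],[[0,0,0.4],0.85,-1],[[0,0,0.4],0.85,-1],[[0,0,0],0,-1]]'
python3 - <<'E'
from h import *
p=eyes.read_camera("wrist");s=env.state();print(s["eef_pos"],s["tcp_rot"])
save(p,"w2.png")
h=cv2.cvtColor(p["pixels"],cv2.COLOR_RGB2HSV)
red=((h[...,0]<6)|(h[...,0]>174))&(h[...,1]>180)&(h[...,2]>90)
n,l,st,c=cv2.connectedComponentsWithStats(red.astype(np.uint8))
for i in range(1,n):
  if st[i,4]>800: print(st[i],cv2.minAreaRect(np.array([ray(p,x,6)[:2] for x in np.argwhere(l==i)],np.float32)))
for nm,z in(("hole",6),("grip",21),("carrier",0)):
    for r in eyes.spot_point(nm,p): print(nm,r["centre"],ray(p,r["centre"],z).round(1),r["score"])
E
```

```text
t: 4.15
eef_pos: [516.9, -181.2, 153.4]
tcp_rot: [-3.142, -0.003, 2.647]
ft_force: [-0.3, 0.0, 0.4]
opening: 1.0
grip_force: 0.0
[ 517.4511998  -181.35907572  154.5497574 ] [ 3.14149120e+00 -1.06862511e-03  2.64808126e+00]
[   0    0  150  148 9208] ((331.4041748046875, -281.5600280761719), (94.53218841552734, 136.47030639648438), 88.83831787109375)
[ 164  153  115   59 4666] ((503.5579528808594, -212.0943603515625), (119.4996337890625, 63.41038513183594), 61.65459442138672)
hole [46.3, 64.1] [ 317.2 -277.2    6. ] 0.98
hole [301.7, 275.6] [ 660.  -228.5    6. ] 0.86
hole [251.3, 89.6] [ 501.7 -383.6    6. ] 0.78
hole [179.9, 219.7] [ 499.8 -212.5    6. ] 0.57
grip [182.6, 249.7] [ 514.4 -183.9   21. ] 0.71
grip [272.2, 109.0] [ 530.  -368.7   21. ] 0.61
grip [292.6, 253.0] [ 627.7 -241.4   21. ] 0.57
carrier [46.9, 64.1] [ 315.1 -280.     0. ] 0.83
carrier [297.2, 276.6] [ 659.  -226.1    0. ] 0.79
carrier [249.9, 87.6] [ 500.1 -389.1    0. ] 0.59
carrier [185.0, 248.3] [ 520.4 -189.3    0. ] 0.16
```

View pics/w2.png

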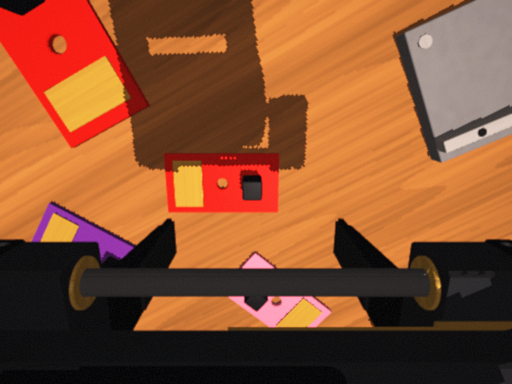

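```bash
python3 -m inch '[[[-0.04,-0.03,0.4],0,-1],[[0,0,0.6],0,-1],[[0,0,0.6],0,-1],[[0,0,0.5],0,-1],[[0,0,0.28],0,-1],[[0,0,0],0,-1],[[0,0,0],0,1],[[0,0,0],0,1],[[0,0,0],0,1],[[0,0,0],0,1]]'
```

```text
t: 5.6
eef_pos: [518.9, -184.2, 12.1]
tcp_rot: [3.141, 0.0, 2.647]
ft_force: [0.1, -0.3, -0.2]
opening: 0.631
grip_force: 0.0
```

```bash
python3 -m inch '[[[0,0,0],0,1],[[0,0,0],0,1],[[0,0,0],0,1],[[0,0,0],0,1],[[0,0,0],0,1],[[0,0,0],0,1],[[0,0,0],0,1],[[0,0,-0.1],0,1],[[0,0,-0.4],0,1],[[0,0,-0.5],0,1]]'
```

```text
t: 6.85
eef_pos: [518.4, -184.0, 72.3]
tcp_rot: [3.141, -0.001, 2.646]
ft_force: [1.0, 0.5, -1.8]
opening: 0.206
grip_force: 30.0
```

```bash
python3 -m inch '[[[0,0,-0.3],0,1],[[0.16,0.35,0],0,1],[[0.33,0.71,0],0,1],[[0.38,0.82,0],0,1],[[0.38,0.82,0],0,1],[[0.38,0.82,0],0,1],[[0.33,0.71,0],0,1],[[0.24,0.51,0],0,1],[[0.115,0.255,0],0,1],[[0,0,0],-0.5,1]]' && python3 -m inch '[[[0,0,0],-0.8,1],[[0,0,0],-0.9,1],[[0,0,0],-0.9,1],[[0,0,0],-0.9,1],[[0,0,0],-0.6,1],[[0,0,0],-0.24,1],[[0,0,0],0,1],[[0,0,0],0,1],[[0,0,0],0,1],[[0,0,0],0,1]]'
python3 - <<'E'
from h import *
p=eyes.read_camera("wrist");s=env.state();print(s["eef_pos"],s["tcp_rot"],s["ft_force"],s["moment"])
cv2.imwrite("pics/w3.png",cv2.resize(p["pixels"][:,:,::-1],(800,600)))
E
```

```text
t: 8.1
eef_pos: [538.9, 146.3, 89.9]
tcp_rot: [3.142, -0.0, 2.692]
ft_force: [-0.3, 0.3, -1.3]
opening: 0.209
grip_force: 30.0
t: 9.35
eef_pos: [538.9, 145.5, 89.8]
tcp_rot: [3.142, -0.0, 3.069]
ft_force: [-0.1, 0.3, -2.4]
opening: 0.209
grip_force: 30.0
[538.94739509 145.54619884  89.82386487] [3.14147788e+00 1.59228488e-05 3.06869060e+00] [ 0.0940826   0.78945337 -1.91105822] [0.04128115 0.02608426 0.0178677 ]
```

View pics/w3.png

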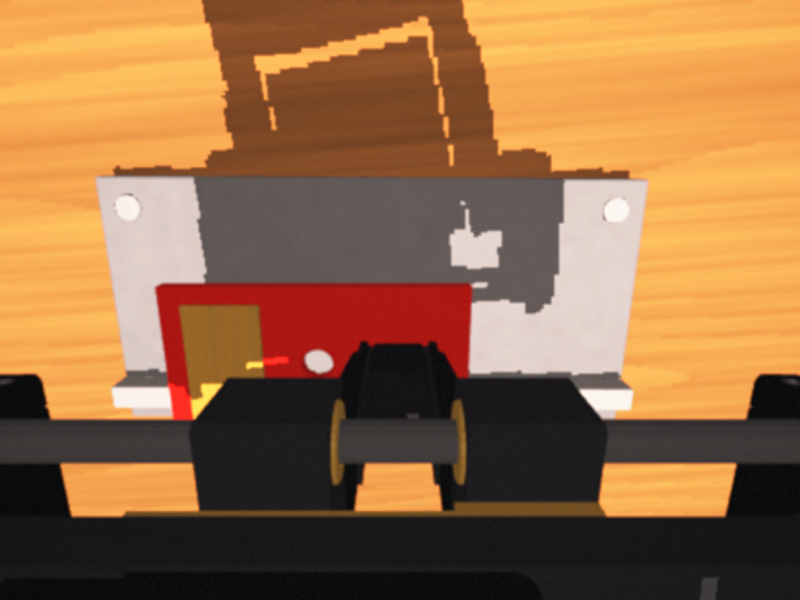

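The carrier is held level, its edge (row 285) parallel to the fixture's near edge (row 178 to 180). The hole is at (318,361). I'll compare positions from this view.

Run:
```python
from h import *
p=eyes.read_camera("wrist")
g=lambda x,y,z:ray(p,(y*.64,x*.64),z)
a=g(98,178,20);b=g(646,180,20);d=(b-a)[:2];L=np.linalg.norm(d);ey=d/L;ex=np.array([ey[1],-ey[0]])
m=(a+b)[:2]/2;print("edge",a,b,L,np.degrees(np.arctan2(d[1],d[0])));O=m+65*ex
print("origin",O,"slot",O+8*ex)
f=lambda P:np.round([(P[:2]-O)@ex,(P[:2]-O)@ey],1)
print("pin",f(np.array([541.5,131.5])),"hole",f(g(318,361,84)),"carrier near edge",f(g(158,285,84)),f(g(470,285,84)))
t=env.state()["eef_pos"];print("tool",f(np.array(t)), "hole by tool",f(np.array(t))-[0,32])
```

```text
edge [459.74468799   6.96365286  20.        ] [479.96708405 271.51397942  20.        ] 265.3221072386228 85.62877470463636
origin [534.66681115 134.2846276 ] slot [542.6435404  133.67488131]
pin [ 7.  -2.3] hole [  2.9 -18.8] carrier near edge [-27.7 -77.7] [-28.1  39.7]
tool [ 3.4 11.5] hole by tool [  3.4 -20.5]
```

```bash
python3 -m inch '[[[0,0,0.1],0,1],[[0,0,0.15],0,1],[[0,0,0.15],0,1],[[0,0,0.15],0,1],[[0,0,0.1],0,1],[[0,0,0.07],0,1],[[0,0,0.05],0,1],[[0,0,0.03],0,1],[[0,0,0],0,1],[[0,0,0],0,1]]'; python3 -m inch '[[[-0.01,0,0],0,1],[[-0.01,0,0],0,1],[[-0.01,0,0],0,1],[[-0.01,0,0],0,1],[[0,0,0],0,1],[[0,0,0],0,1],[[0,0,0],0,1],[[0,0,0],0,1],[[0,0,0],0,1],[[0,0,0],0,1]]'
```

```text
t: 10.7
eef_pos: [539.0, 145.5, 42.0]
tcp_rot: [3.141, 0.0, 3.069]
ft_force: [0.6, 0.1, -2.7]
opening: 0.21
grip_force: 30.0
t: 11.95
eef_pos: [541.2, 145.4, 41.8]
tcp_rot: [3.142, -0.0, 3.069]
ft_force: [-3.4, 1.1, -1.7]
opening: 0.213
grip_force: 30.0
```

```bash
python3 -m inch '[[[-0.005,0,0],0,1],[[0,0,0],0,1],[[0,0,0],0,1],[[0,0,0],0,1],[[0,0,0],0,1],[[0,0,0],0,1],[[0,0,0],0,1],[[0,0,0],0,1],[[0,0,0],0,1],[[0,0,0],0,1]]'; python3 -c "
from h import *
print(env.state()['moment'])"
```

```text
t: 13.2
eef_pos: [541.4, 145.4, 41.8]
tcp_rot: [3.141, -0.001, 3.069]
ft_force: [-5.5, 1.6, -0.5]
opening: 0.209
grip_force: 30.0
[ 0.44975938  0.93716403 -0.27365462]
```

```bash
python3 -m inch '[[[0,0,0.01],0,1],[[0,0,0.01],0,1],[[0,0,0.01],0,1],[[0,0,0.01],0,1],[[0,0,0],0,1],[[0,0,0],0,1],[[0,0,0],0,1],[[0,0,0],0,1],[[0,0,0],0,1],[[0,0,0],0,1]]'; python3 -m inch '[[[0,0,0.005],0,1],[[0,0,0],0,1],[[0,0,0.005],0,1],[[0,0,0],0,1],[[0,0,0],0,1],[[0,0,0],0,1],[[0,0,0],0,1],[[0,0,0],0,1],[[0,0,0],0,1],[[0,0,0],0,1]]'
```

```text
t: 14.45
eef_pos: [541.4, 145.2, 39.3]
tcp_rot: [-3.141, -0.001, 3.069]
ft_force: [-5.8, -0.2, -2.2]
opening: 0.208
grip_force: 30.0
t: 15.7
eef_pos: [541.4, 145.2, 38.8]
tcp_rot: [-3.141, -0.001, 3.069]
ft_force: [-6.2, 0.1, -0.3]
opening: 0.21
grip_force: 30.0
```

```bash
python3 -m inch '[[[0,0,0.005],0,1],[[0,0,0],0,1],[[0,0,0.005],0,1],[[0,0,0],0,1],[[0,0,0],0,1],[[0,0,0],0,1],[[0,0,0],0,1],[[0,0,0],0,1],[[0,0,0],0,1],[[0,0,0],0,1]]'; python3 -c "
from h import *
print(env.state()['moment'],env.state()['ft_force'])"
```

```text
t: 16.95
eef_pos: [541.4, 145.2, 38.6]
tcp_rot: [-3.142, -0.0, 3.069]
ft_force: [-7.5, 0.6, 5.2]
opening: 0.213
grip_force: 30.0
[-0.03352276  1.30398509 -0.40922025] [-7.53877809  0.58010089  5.20728906]
```

```bash
python3 -m inch '[[[0.002,0.02,0],0,1],[[0,0.025,0],0,1],[[0,0.025,0],0,1],[[0,0.025,0],0,1],[[0,0.025,0],0,1],[[0,0.025,0],0,1],[[0,0.025,0],0,1],[[0,0.02,0],0,1],[[0,0,0],0,1],[[0,0,0],0,1]]'; python3 -c "
from h import *
print(env.state()['moment'],env.state()['ft_force'])"
```

```text
t: 18.2
eef_pos: [542.3, 156.1, 38.5]
tcp_rot: [-3.141, -0.0, 3.069]
ft_force: [-4.7, -4.2, 4.5]
opening: 0.211
grip_force: 30.0
[-0.953388    1.11743317 -0.38336794] [-4.74132471 -4.19393293  4.47689901]
```

```bash
for i in 1; do python3 -m inch '[[[0,0.02,0],0,1],[[0,0.02,0],0,1],[[0,0,0],0,1],[[0,0,0],0,1],[[0,0,0],0,1],[[0,0,0],0,1],[[0,0,0],0,1],[[0,0,0],0,1],[[0,0,0],0,1],[[0,0,0],0,1]]'; done; python3 -m inch '[[[0,0.015,0],0,1],[[0,0,0],0,1],[[0,0,0],0,1],[[0,0,0],0,1],[[0,0,0],0,1],[[0,0,0],0,1],[[0,0,0],0,1],[[0,0,0],0,1],[[0,0,0],0,1],[[0,0,0],0,1]]'
```

```text
t: 19.45
eef_pos: [542.5, 158.7, 38.2]
tcp_rot: [-3.141, -0.0, 3.069]
ft_force: [-5.0, -2.2, 0.5]
opening: 0.212
grip_force: 30.0
t: 20.7
eef_pos: [542.6, 160.0, 38.2]
tcp_rot: [3.142, -0.0, 3.069]
ft_force: [-4.2, -1.6, -3.4]
opening: 0.21
grip_force: 30.0
```

```bash
python3 -m inch '[[[0,0,0.01],0,1],[[0,0,0.01],0,1],[[0,0,0],0,1],[[0,0,0],0,1],[[0,0,0],0,1],[[0,0,0],0,1],[[0,0,0],0,1],[[0,0,0],0,1],[[0,0,0],0,1],[[0,0,0],0,1]]'; python3 -m inch '[[[0,0.017,0],0,1],[[0,0,0],0,1],[[0,0,0],0,1],[[0,0,0],0,1],[[0,0,0],0,1],[[0,0,0],0,1],[[0,0,0],0,1],[[0,0,0],0,1],[[0,0,0],0,1],[[0,0,0],0,1]]'
```

```text
t: 21.95
eef_pos: [542.6, 160.2, 37.2]
tcp_rot: [3.141, 0.0, 3.069]
ft_force: [-5.1, -0.3, -1.1]
opening: 0.212
grip_force: 30.0
t: 23.2
eef_pos: [542.7, 161.1, 37.1]
tcp_rot: [3.141, 0.0, 3.069]
ft_force: [-5.1, -1.0, -1.1]
opening: 0.207
grip_force: 30.0
```

```bash
python3 -m inch '[[[0,0.012,0.01],0,1],[[0,0,0.01],0,1],[[0,0,0],0,1],[[0,0,0],0,1],[[0,0,0],0,1],[[0,0,0],0,1],[[0,0,0],0,1],[[0,0,0],0,1],[[0,0,0],0,1],[[0,0,0],0,1]]'; python3 -m inch '[[[0,0,0.01],0,1],[[0,0,0.01],0,1],[[0,0,0],0,1],[[0,0,0],0,1],[[0,0,0],0,1],[[0,0,0],0,1],[[0,0,0],0,1],[[0,0,0],0,1],[[0,0,0],0,1],[[0,0,0],0,1]]'
```

```text
t: 24.45
eef_pos: [542.7, 161.8, 35.9]
tcp_rot: [3.141, 0.0, 3.069]
ft_force: [-5.1, -0.3, -0.6]
opening: 0.209
grip_force: 30.0
t: 25.7
eef_pos: [542.7, 161.9, 34.7]
tcp_rot: [3.141, 0.0, 3.069]
ft_force: [-5.7, -0.2, -0.9]
opening: 0.208
grip_force: 30.0
```

```bash
python3 -m inch '[[[0,0,0.01],0,1],[[0,0,0.01],0,1],[[0,0,0.01],0,1],[[0.006,0,0],0,1],[[0,0,0],0,1],[[0,0,0],0,1],[[0,0,0],0,1],[[0,0,0],0,1],[[0,0,0],0,1],[[0,0,0],0,1]]'; python3 -c "
from h import *
p=eyes.read_camera('wrist');print(env.state()['moment'],env.state()['ft_force']);cv2.imwrite('pics/w4.png',cv2.resize(p['pixels'][120:300,60:360,::-1],(750,450)))"
```

```text
t: 26.95
eef_pos: [542.5, 161.8, 32.9]
tcp_rot: [3.141, 0.0, 3.069]
ft_force: [-3.9, 1.4, -1.0]
opening: 0.211
grip_force: 30.0
[ 0.24807453  0.50544583 -0.19335382] [-2.67239673  1.19456718 -1.32018043]
```

View pics/w4.png

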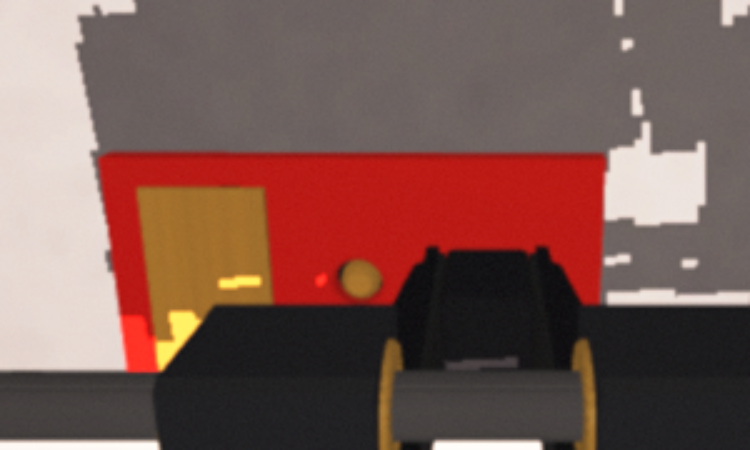

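The brass pin fills the hole at (360,279). The plate sits about 1 mm above the bed, so I'm releasing it.

```bash
python3 -m inch '[[[0,0,0],0,-1],[[0,0,0],0,-1],[[0,0,0],0,-1],[[0,0,0],0,-1],[[0,0,0],0,-1],[[0,0,0],0,-1],[[0,0,-0.2],0,-1],[[0,0,-0.5],0,-1],[[0,0,-0.7],0,-1],[[0,0,-0.7],0,-1]]';python3 -m inch '[[[0,0,-0.6],0,-1],[[0,0,-0.3],0,-1],[[0,0,0],0,-1],[[0,0,0],0,-1],[[0,0,0],0,-1],[[0,0,0],0,-1],[[0,0,0],0,-1],[[0,0,0],0,-1],[[0,0,0],0,-1],[[0,0,0],0,-1]]'; python3 -c "
from h import *
p=eyes.read_camera('wrist');cv2.imwrite('pics/w5.png',cv2.resize(p['pixels'][:,:,::-1],(800,600)))
q=eyes.read_camera('scene');cv2.imwrite('pics/s5.png',cv2.resize(q['pixels'][140:210,240:380,::-1],(800,400)))"
```

```text
t: 28.25
eef_pos: [542.2, 161.7, 160.9]
tcp_rot: [3.141, 0.0, 3.069]
ft_force: [-0.7, -0.1, -0.5]
opening: 0.999
grip_force: 0.0
t: 29.5
eef_pos: [542.4, 161.7, 212.9]
tcp_rot: [3.141, 0.0, 3.069]
ft_force: [0.1, 0.2, -0.5]
opening: 0.999
grip_force: 0.0
```

View pics/w5.png

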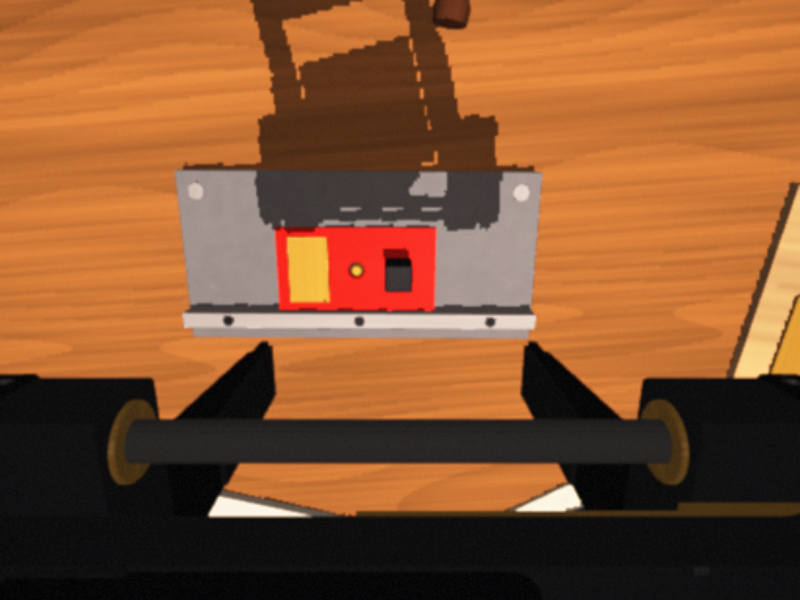

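View pics/s5.png

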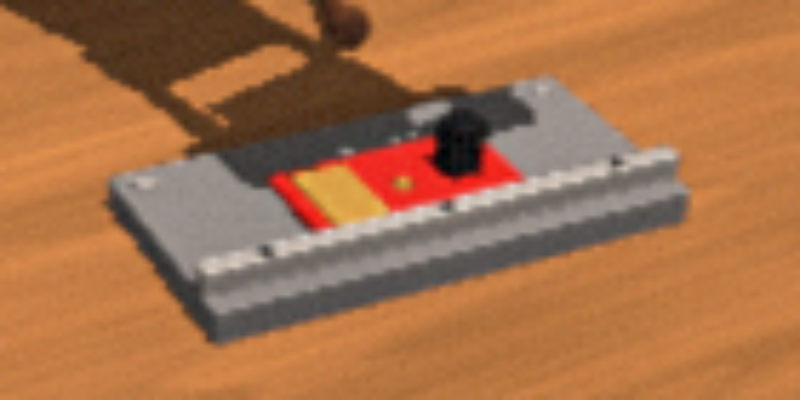

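The plate lies flat, with the pin in its hole at (357,270) and its long edge on the fence (row 308). It is released and the arm is clear.

```bash
python3 -c "
from cell import env
print(env.job_done())"
```

```text
the job is handed in; nothing more can be done
None
```

I've handed the job in: in the last pictures the red carrier lay flat on the fixture against the fence with the pin in its hole, after riding up on the pin and sliding along the fence; no verdict was returned.

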